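# Take the grease filter out of the fume cleaner for washing

## Robot

A 6-joint arm with a two-finger parallel gripper is mounted at the origin on a cart in front of the work surface, level with it; the furniture and walls round the work are solid. World frame = base frame: x ahead of the robot, y to its left, z up, the work surface at z = 0. Lengths are in m, angles in rad, forces in N, time in s.
With the tool pointing down it reaches from about 0.225 to 0.875 m from the base axis. Payload 3.4 kg.
Tool frame: the origin (TCP) lies between the finger pads; the fingertips stand 14 mm ahead of it and the grasp point (between the pads) lies 5 mm behind it; z points along the fingers, y is the direction in which the jaws open and shut (so a half turn about z gives the same grasp; the last joint's range is limited). The gripper opens to 85 mm and grips with 20 to 120 N. Pads are 22 mm wide; open, the fingers measure 114 mm over their backs; the gripper's body (76 mm by 85 mm) begins 54 mm behind the grasp point. The pads swing forward as they close: fully open they stand 13 mm farther back than shut.
Start: joints at [-1.365, 0.276, 1.505, -0, 1.361, -0.121], TCP at [0.185, -0.545, 0.245] pointing down, gripper open.
Joint ranges: [-2.89, 2.89], [-0.75, 2.08], [0.22, 2.7], [-1.18, 4.32], [0.11, 2.71], [-2.7, 2.7]. Speed limits (rad/s): [2.57, 2.57, 3.14, 3.14, 3.14, 3.14].

## Interface

Orientations are given as a unit quaternion [w, x, y, z].
In Python, from rig import manip, get_image, job gives the robot as it stands. The module is installed in compiled form; this text tells all that it offers.
- The arm moves only by the tool step_arm, never from a script. Its argument "moves" is one flat list of numbers, 5 for each row, row after row: the shift along the tool's x, y, z as a fraction of full scale, then the turn about the tool's z as a fraction of full scale, then the gripper's target within -1 to 1 (shut at 1, half-way at 0, fully open at -1). In form: [dx, dy, dz, twist, hand, dx, dy, dz, twist, hand, ...]. A call has 1 to 5 rows; each row is the pose to reach, as a shift and turn from the pose commanded when the call began, along the tool's axes at that moment, turning the shorter way round; what a row does not reach only later rows make up. Full scale, the value 1, is 500 mm for a shift and pi rad for a turn. A row lasts 1/10 s, in which the tool goes at most 50 mm and 8.59 degrees, less where a joint would pass 70% of its speed; a pose out of reach is approached as far as the arm can. A call with a number of a shift or a turn outside -1 to 1 is refused whole. A call with a gripper value outside its range is refused whole. The fingers move at their own pace and stop on an object; "force" is the grip in N (left out, the last holds). Time passes only in rows, so rows that repeat a pose let the fingers close. It gives the time, the measured TCP pose, the force and the opening at its end, in the units of the state.
- manip.get_state(): the state, without advancing time (a new reading comes with each control period).
- get_image(name): name is "scene" or "top" or "wrist"; returns a dict with "frame" (400x640x3 uint8, blue, green, red), "fx", "fy", "cx", "cy" (pixels), "k1" (the pictures are not rectified: a ray, as slopes to the right and down, at radius r is drawn at 1 + k1 r^2 times it, then the intrinsics apply), "rvec" (rotation vector, rad) and "tvec" (3), from world to camera coordinates, as OpenCV has them; the wrist camera has in their place "T_tool_cam" (4x4, takes a point from camera to tool coordinates, whose origin is the TCP and whose axes are the flange's). Camera axes: x right, y down, z forward; pixel columns grow to the right and rows downward; lengths in m; the calibration is good to about 2 mm. A picture is of the moment at which its call begins: read the wrist's pose just before it. There is no depth.
- job.sign_off(): hands the job in, once; it reports no verdict.
The state is a dict: "clock": time; "qpos": joint angles; "qd": joint speeds; "effort": joint torques, N m; "position": TCP position; "ee_rot": TCP orientation; "contact_force": force on the tool from outside, world axes, zero at the start; "moment": the same for the moment, N m; "width": finger opening in m.
Only numpy, scipy, OpenCV 4.12 (cv2) and the standard library are available. Lean on these libraries where they do the work, as an engineer would, in place of code of your own. Each camera call takes 0.05 s, during which the arm holds its last target. There are 200 camera calls.

## Task

Take the grease filter out of the little countertop fume cleaner so that it can be washed: first turn the swing tab fully aside so that it no longer overlaps the filter, then lift the filter out by its handle. Lay it flat in the steel washing tray, handle up, keeping hold of it until it is right down in the tray, and leave the tab turned aside. Do not knock over or push away the spice jar that stands between them.

Things in the scene. Friction and masses are not known exactly. Their poses are not given: they have to be found in the camera images.
- fume_cleaner: White fixed countertop fume cleaner, 207 mm deep (x), 196 mm wide (y), 150 mm high. Origin under the housing at table height, directly below the middle of the sloping face; its x axis points to its back, y to its left, z up. The face slopes at 30 degrees: it rises from the front (towards -x) to the back, so the face's outward normal leans 30 degrees from vertical towards the cleaner's front (-x). A 154 x 114 mm pocket, 14 mm deep, in the face holds the filter.
- filter_seat (a point): Fixed point in the fume cleaner's pocket where the filter's centre lies when it is seated (axes as the fume cleaner's).
- tab_pivot (a point): Fixed point on the fume cleaner's face, on the axis of the swing tab (a line square to the sloping face), at the surface of the frame above the filter, 28 mm up-slope of the filter's upper edge.
- swing_tab (a joint): Angle of the dark steel swing tab about the face's normal, rad. 0: the tab points straight down the slope and overlaps the filter by 24 mm. It may be turned to either side, stops at +-1.75; positive swings its free end towards the cleaner's right (-y of the cleaner). It is clear of the filter beyond +-1.2. It starts within +-0.25, has stiff friction (0.06 N m, under 2 N at the post) and stays where it is left.
- tab_post (a point): Middle of the grippable part of the round finger post on the swing tab: 14 mm in diameter, standing square to the face, 40 mm from the tab's axis. This point is 28 mm above the frame's surface along the face normal; the post's free end is 10 mm farther out, and the tab's flat arm (18 mm wide, 52 mm from axis to tip) lies 19 mm below this point. The axes turn with the tab: z is the outward normal of the face, -x points from the axis to the post.
- filter: The grease filter: loose aluminium panel with dark slats, 110 mm (x, up the slope when seated) x 150 mm (y) x 12 mm, about 0.25 kg, with a bow handle on top. Origin at the centre of its underside, z out of the handle side. It sits in the pocket with 2 mm play all round; drawn straight out along its own z it is free of the frame after 14 mm.
- filter_center (a point): Centre of the filter's 12 mm panel, 6 mm above its underside; same axes as the filter.
- filter_handle (a point): Centre of the grip bar of the filter's bow handle, 42 mm above the underside, 30 mm above the panel's top: the bar is 12 mm thick (x), 70 mm long (y) and 18 mm high (z), on two legs, over the middle of the panel. Same axes as the filter: x up the slope, z out of the face.
- tray_floor (a point): Centre of the inner floor of the loose shallow steel washing tray (0.9 kg), 5 mm above the table. Outside 172 mm (x) x 212 mm (y), inside 164 x 204 mm, floor 5 mm thick, walls with a rolled rim to 36 mm above the table. z is up; x and y are those of the tray.
- spice_jar: Spice jar, 41 mm in diameter, 105 mm high, upright between the fume cleaner and the tray. Origin at the centre of its underside.
There are look-alikes about, which are no part of the job. Leave any turquoise look-alike of the spice_jar alone.

How it is judged:
On the way, in this order (a step that is already met when the one before it is completed fails the run):
1. the tab is turned aside, clear of the filter, while the filter still sits in its pocket ((value of joint swing_tab above 1.2 rad or value of joint swing_tab below -1.2 rad) and distance between filter_center and filter_seat below 0.008 m), for 0.2 s.
2. the filter is lifted out of the frame, held in the gripper (distance between filter_center and filter_seat above 0.05 m and contact force between the fingers and filter above 0.5 N), for 0.2 s.
3. the filter, still held, is down in the tray (its centre within 25 mm of the tray's floor) (x of filter_center in the frame of tray_floor between -0.04 and 0.04 m and y of filter_center in the frame of tray_floor between -0.04 and 0.04 m and z of filter_center in the frame of tray_floor below 0.025 m and contact force between the fingers and filter above 0.5 N), for 0.1 s.
At the end, for the whole second after the job is handed in: The filter lies released on the floor of the washing tray, handle up, level within 0.1 rad, its centre within 40 mm of the tray's centre along each side; the tab is still turned aside (beyond 1.2 rad either way) and the spice jar stands upright (x of filter_center in the frame of tray_floor between -0.04 and 0.04 m and y of filter_center in the frame of tray_floor between -0.04 and 0.04 m and z of filter_center in the frame of tray_floor below 0.011 m and angle between filter_center's own z axis and vertical below 0.1 rad and not (contact force between the fingers and filter above 0.1 N) and (value of joint swing_tab above 1.2 rad or value of joint swing_tab below -1.2 rad) and angle between spice_jar's own z axis and vertical below 0.15 rad); the robot touches nothing.
It fails at once if the filter is forced out (over 20 mm from its seat) while the tab still overlaps it (within 1.0 rad) (not (value of joint swing_tab above 1 rad or value of joint swing_tab below -1 rad) and distance between filter_center and filter_seat above 0.02 m).
It fails at once if the spice jar is tipped over or pushed more than 40 mm (distance of spice_jar from where it was at the start of the episode above 0.04 m or angle between spice_jar's own z axis and vertical above 0.5 rad).
It also fails if it takes over 50 s, if anything falls off the work surface, if the arm or the gripper's body presses on something with over 40 N, if the wrist force passes 120 N, or if a joint passes its speed limit or range.

## Working session

There is one attempt and no reset: what is moved stays moved. The work goes in short steps, Python scripts to look and compute and a tool call to move; the robot and the scene stay as the last step left them, time stands still between calls to the robot, and variables do not carry over. Pictures are saved under pics/ and viewed, about 8 in all and at most 12, crops included, and the job is handed in when it is done.

Besides the shell and the picture viewer there is one more tool, called after "Call:" as name(argument=value, ...) on one line, values as JSON. step_arm: Moves the arm, as the interface text tells. Its arguments: {"type":"object","properties":{"moves":{"type":"array","items":{"type":"number","minimum":-1,"maximum":1}},"force":{"type":"number"}},"required":["moves"]}

```bash
mkdir -p pics; python3 - <<'E'
from rig import manip,get_image
import cv2,numpy as np,pickle
print(manip.get_state())
d={}
for n in("scene","top"):
    g=get_image(n);d[n]=g;cv2.imwrite(f"pics/{n}0.png",g["frame"]);print(n,{k:v for k,v in g.items() if k!="frame"})
pickle.dump(d,open("d0.pkl","wb"))
E
```

```text
{'clock': 0.0, 'qpos': array([-1.36499262e+00,  2.76568797e-01,  1.50615257e+00,  2.95083534e-06,
        1.36070749e+00, -1.20968090e-01]), 'qd': array([-6.18314212e-04, -9.51060209e-04, -1.56449464e-06,  2.30061223e-04,
        1.46437807e-04,  5.67523798e-04]), 'effort': array([-6.06901631e-04, -4.16780734e+01, -2.45806414e+01, -5.83428209e-05,
        1.08449988e-02,  6.20628924e-06]), 'position': array([ 0.1844743 , -0.54405762,  0.24444689]), 'ee_rot': array([-9.17336793e-04,  9.86681824e-01,  1.62659566e-01, -3.74907793e-05]), 'contact_force': array([ 0.25063564, -0.53667237,  0.05255564]), 'moment': array([-0.00315918, -0.01412812,  0.05049369]), 'width': 0.08533761681090812}
scene {'fx': 405.6632426787196, 'fy': 405.6632426787196, 'cx': 323.7276684050812, 'cy': 199.51454517969114, 'k1': 0.03677415504813062, 'rvec': array([ 0.87998014, -2.21452355,  1.33528338]), 'tvec': array([0.39858339, 0.2789619 , 0.5846034 ])}
top {'fx': 369.1273751046119, 'fy': 369.1273751046119, 'cx': 322.71307422185646, 'cy': 198.82079192654606, 'k1': -0.03537925885041171, 'rvec': array([ 2.16004432, -2.15554066,  0.11647055]), 'tvec': array([0.00193776, 0.55444262, 0.87611287])}
```

View pics/top0.png

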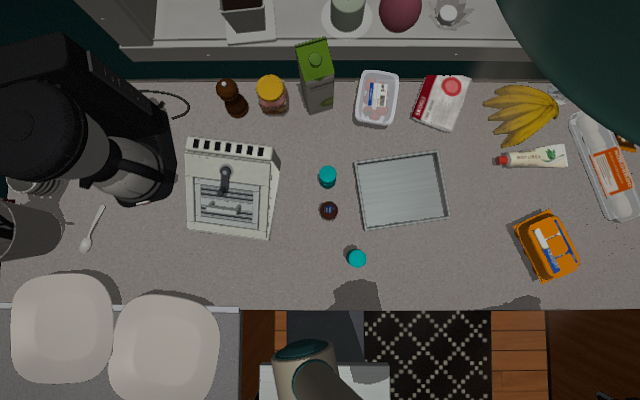

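View pics/scene0.png

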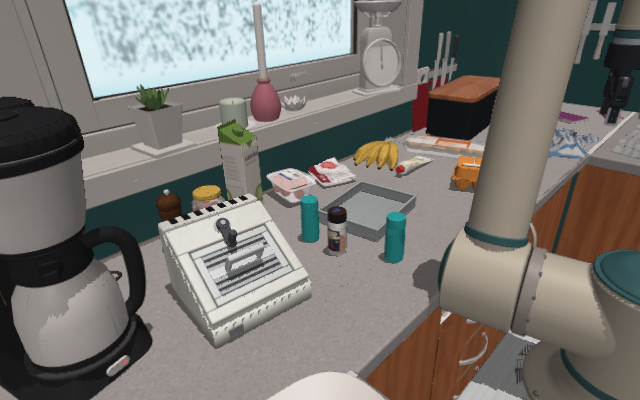

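The top view has the cleaner at (230,188), the tray at (402,190), and the dark-capped jar at (328,210) with turquoise decoys beside it. The tool always stays vertical, so I'll grip along the handle's 70 mm length. Next I'll zoom in to get the geometry.

```bash
python3 - <<'E'
import pickle,cv2,numpy as np
d=pickle.load(open("d0.pkl","rb"))
def crop(f,x0,y0,w,h,s):
    c=cv2.resize(f[y0:y0+h,x0:x0+w],None,fx=s,fy=s,interpolation=cv2.INTER_CUBIC)
    for x in range(-(-x0//10)*10,x0+w,10):
        cv2.line(c,((x-x0)*s,0),((x-x0)*s,5 if x%20 else 10),(0,0,255),1)
        if x%20==0: cv2.putText(c,str(x),((x-x0)*s+2,12),0,.35,(0,0,255),1)
    for y in range(-(-y0//10)*10,y0+h,10):
        cv2.line(c,(0,(y-y0)*s),(8,(y-y0)*s),(0,0,255),1)
        if y%20==0: cv2.putText(c,str(y),(9,(y-y0)*s+4),0,.35,(0,0,255),1)
    return c
a=crop(d["top"]["frame"],178,130,100,115,4); b=crop(d["scene"]["frame"],158,190,160,150,5)
cv2.imwrite("pics/c1.png",np.hstack([a, np.zeros((460,0,3),np.uint8)]))
cv2.imwrite("pics/c2.png",b[:600])
cv2.imwrite("pics/c3.png",crop(d["top"]["frame"],310,140,145,135,5)[:600])
E
```

```text
(no output)
```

View pics/c1.png

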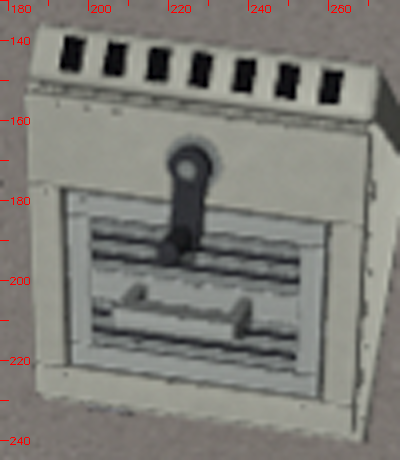

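View pics/c2.png

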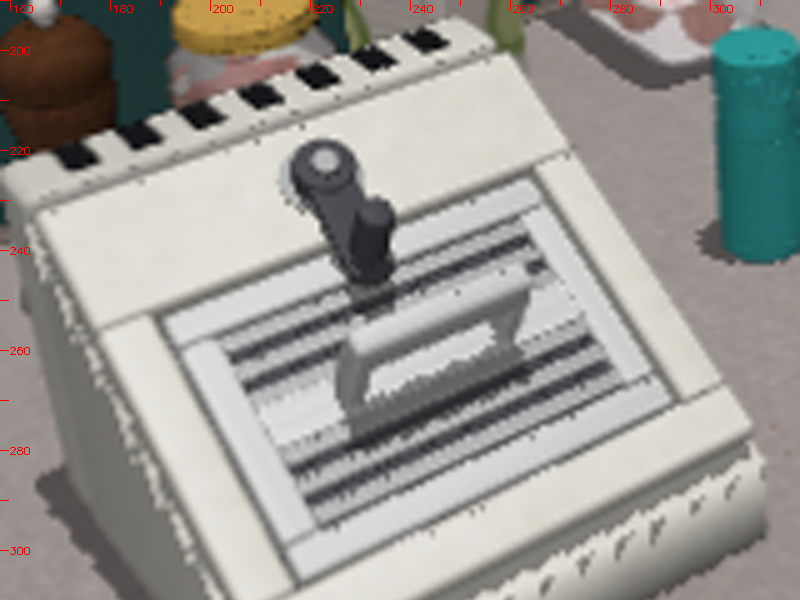

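View pics/c3.png

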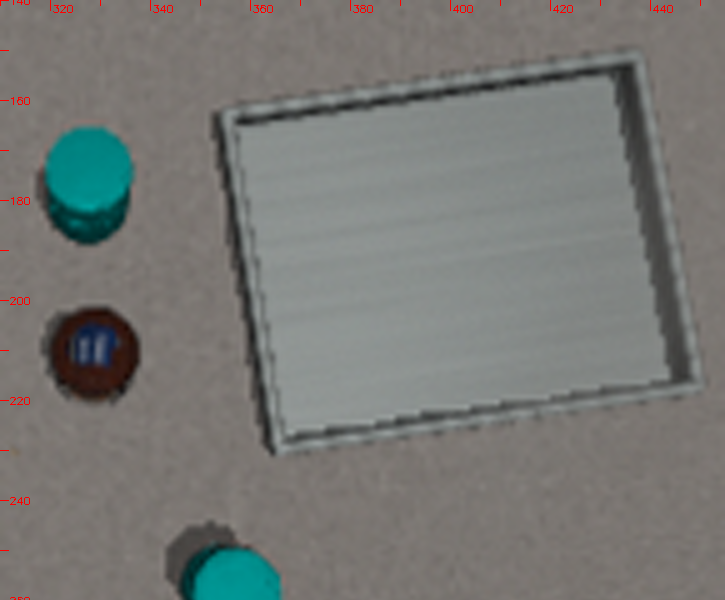

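The crops give me the pocket corners, the pivot bolt, the post tip, the bar ends and the tray rim corners in both views. I'll fit the poses from those.

```bash
cat > h.py <<'E'
import numpy as np,cv2
from scipy.optimize import least_squares
from scipy.spatial.transform import Rotation as R
def proj(g,P):
    if "rvec" in g: C=np.atleast_2d(P)@cv2.Rodrigues(g["rvec"])[0].T+g["tvec"]
    else:
        C=(np.c_[np.atleast_2d(P),np.ones(len(np.atleast_2d(P)))]@np.linalg.inv(g["T"]).T)[:,:3]
    s=C[:,:2]/C[:,2:]; s=s*(1+g["k1"]*(s**2).sum(1,keepdims=True))
    return s*[g["fx"],g["fy"]]+[g["cx"],g["cy"]]
c,s=np.cos(np.pi/6),np.sin(np.pi/6)
def face(p,q):  # p=(x,y,yaw,h); q in (upslope,left,normal) from frame-surface centre
    M=np.array([[c,0,-s],[0,1,0],[s,0,c]])
    return (np.atleast_2d(q)@M.T)@R.from_euler('z',p[2]).as_matrix().T+[p[0],p[1],p[3]]
def tabq(th,r,n): return np.array([.083-r*np.cos(th),-r*np.sin(th),n])
E
python3 - <<'E'
import pickle;from h import *
d=pickle.load(open("d0.pkl","rb"))
Q=np.array([[.057,.077,0],[.057,-.077,0],[-.057,-.077,0],[-.057,.077,0]])
T=np.array([[193.5,176.8],[260.5,185.5],[258.8,230.5],[195,221.3]])
S=np.array([[189,253],[264.4,224.6],[294,270],[217.6,307.4]])
f=lambda p:np.r_[(proj(d["top"],face(p,Q))-T).ravel(),(proj(d["scene"],face(p,Q))-S).ravel()]
r=least_squares(f,[.5,.25,0,.09]);p=r.x;print("cleaner",p.round(4),r.fun.round(1))
ft=lambda t:np.r_[proj(d["top"],face(p,tabq(t[0],.04,.038)))-[[220,193]],proj(d["scene"],face(p,tabq(t[0],.04,.038)))-[[233.4,231.6]]].ravel()
t=least_squares(ft,[0.]);print("tab",t.x,t.fun)
for n,q in dict(bolt=tabq(0,0,.01),handletop=[0,0,.037],hL=[0,.035,.037],hR=[0,-.035,.037]).items():
    print(n,proj(d["top"],face(p,q)).round(1),proj(d["scene"],face(p,q)).round(1))
Tr=np.array([[353.4,162],[437.6,150.4],[450.6,216.6],[364.6,231]])
C=np.array([[.086,.106,.036],[.086,-.106,.036],[-.086,-.106,.036],[-.086,.106,.036]])
tr=lambda p:C@R.from_euler('z',p[2]).as_matrix().T+[p[0],p[1],0]
r=least_squares(lambda p:(proj(d["top"],tr(p))-Tr).ravel(),[.5,-.2,0]);print("tray",r.x,r.fun.round(1))
r=least_squares(lambda v:(proj(d["top"],[v[0],v[1],.105])-[328.8,210.8]).ravel(),[.5,0]);print("jar",r.x)
for n,q in dict(post=tabq(t.x[0],.04,.028),pivot=tabq(0,0,.028),handle=[0,0,.028]).items(): print(n,face(p,q).round(4))
np.savez("fit.npz",p=p,t=t.x)
E
```

```text
cleaner [ 0.5363  0.2254 -0.1309  0.0888] [-0.3 -0.5 -0.3 -0.4 -0.6 -0.8 -0.4 -0.3  0.  -0.   0.4 -0.9  0.9  0.7
  0.6  0.5]
tab [-0.06347891] [-0.06753751 -0.41339846  0.53486008  1.29061212]
bolt [[225.3 171.3]] [[223.3 223.9]]
handletop [[221.2 210.4]] [[246.7 251.9]]
hL [[205.8 208.3]] [[228.3 259.6]]
hR [[236.7 212.4]] [[264.  244.6]]
tray [ 0.57713519 -0.19090407  0.15391676] [ 0.1  0.1 -0.2 -0.9 -0.1  1.   0.3 -0.1]
jar [ 0.51880004 -0.0112982 ]
post [[0.5597 0.2249 0.1346]]
pivot [[0.5937 0.2179 0.1546]]
handle [[0.5224 0.2272 0.1131]]
```

The fit is good to about 1 px. Post at (0.560, 0.225, 0.135), handle at (0.522, 0.227, 0.113), tab at -0.06 rad. I'll twist the jaws onto the cleaner's y axis, then travel to above the post.

Call:
step_arm(moves=[0,0,-0.1,0.146,-1,0,0,-0.1,0.146,-1,0,0,-0.1,0.146,-1,0,0,-0.1,0.146,-1,0,0,-0.1,0.146,-1], force=30)

```text
clock: 0.6
position: [0.1845, -0.5443, 0.2948]
ee_rot: [-0.001, 0.998, -0.065, -0.0]
contact_force: [0.7, -0.4, 0.2]
width: 0.0858
```

Call:
step_arm(moves=[0.136,-0.406,0,0,-1,0.136,-0.406,0,0,-1,0.136,-0.406,0,0,-1,0.136,-0.406,0,0,-1,0.136,-0.406,0,0,-1])

```text
clock: 1.1
position: [0.2796, -0.3477, 0.2952]
ee_rot: [-0.001, 0.998, -0.063, 0.0]
contact_force: [0.1, -0.2, -0.2]
width: 0.0855
```

Call:
step_arm(moves=[0.136,-0.406,0,0,-1,0.136,-0.406,0,0,-1,0.136,-0.406,0,0,-1,0.136,-0.406,0,0,-1,0.136,-0.406,0,0,-1])

```text
clock: 1.6
position: [0.3739, -0.1564, 0.2952]
ee_rot: [-0.001, 0.998, -0.063, 0.0]
contact_force: [0.2, -0.4, -0.1]
width: 0.0854
```

Call:
step_arm(moves=[0.136,-0.406,0,0,-1,0.136,-0.406,0,0,-1,0.136,-0.406,0,0,-1,0.136,-0.406,0,0,-1,0.136,-0.406,0,0,-1])

```text
clock: 2.1
position: [0.4687, 0.0359, 0.2948]
ee_rot: [-0.001, 0.998, -0.063, 0.0]
contact_force: [-0.1, -0.8, 0.7]
width: 0.0854
```

Call:
step_arm(moves=[0.08,-0.406,0,0,-1,0.08,-0.406,0,0,-1,0.08,-0.406,0,0,-1,0.08,-0.406,0,0,-1,0.08,-0.406,0,0,-1])

```text
clock: 2.6
position: [0.535, 0.2323, 0.294]
ee_rot: [-0.001, 0.998, -0.063, -0.0]
contact_force: [0.1, -0.7, 0.5]
width: 0.0854
```

Now a wrist view from here, to check the fit from near with model points drawn over it.

```bash
cat >> h.py <<'E'
def wrist(name):
    from rig import manip,get_image
    st=manip.get_state(); g=get_image("wrist")
    q=st["ee_rot"]; A=np.eye(4); A[:3,:3]=R.from_quat([q[1],q[2],q[3],q[0]]).as_matrix(); A[:3,3]=st["position"]
    g["T"]=A@g["T_tool_cam"]; cv2.imwrite(f"pics/{name}_raw.png",g["frame"]); return st,g
def shift(st,P):
    q=st["ee_rot"]; return (R.from_quat([q[1],q[2],q[3],q[0]]).inv().apply(np.array(P)-st["position"])/.5).round(4)
E
python3 - <<'E'
from h import *; import pickle
st,g=wrist("w1"); z=np.load("fit.npz");p=z["p"];t=z["t"][0]
im=g["frame"].copy()
pts=dict(a=[.057,.077,0],b=[.057,-.077,0],c=[-.057,-.077,0],d=[-.057,.077,0],piv=tabq(0,0,.01),post=tabq(t,.04,.038),hL=[0,.035,.037],hR=[0,-.035,.037])
for n,q in pts.items():
    u=proj(g,face(p,q))[0]; print(n,u.round(1)); cv2.drawMarker(im,(int(round(u[0])),int(round(u[1]))),(0,0,255),0,10,1)
cv2.imwrite("pics/w1.png",im); pickle.dump(g,open("w1.pkl","wb")); print(st["position"],g["T"].round(3)[:3])
E
```

```text
a [249.5 130.4]
b [398.7 131. ]
c [380.5 203. ]
d [264.5 202.5]
piv [324.7 113.9]
post [321.7 165.6]
hL [291.5 194.3]
hR [355.4 194.5]
[0.53498069 0.23225313 0.29399298] [[-0.127 -0.941 -0.313  0.614]
 [-0.992  0.12   0.042  0.221]
 [-0.002  0.316 -0.949  0.423]]
```

View pics/w1.png

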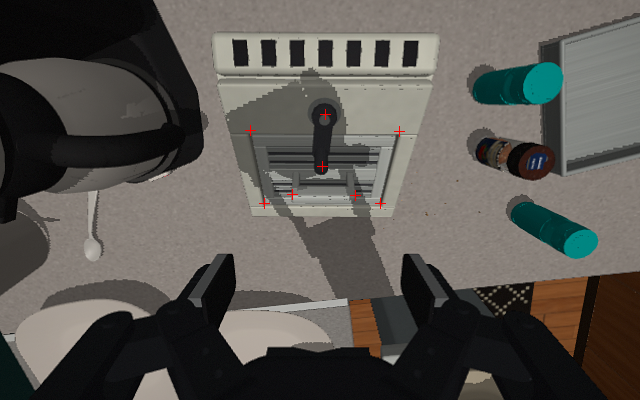

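The overlay agrees to about 3 mm: post tip seen near (321,168) against a predicted (322,166), and pocket edges within about 5 px. Next I'll descend over the post.

```bash
python3 - <<'E'
from h import *; from rig import manip
st=manip.get_state(); print(shift(st,[.557,.2255,.200]),shift(st,[.557,.2255,.138]))
p=np.load("fit.npz")["p"]
r=R.from_quat(np.roll(st["ee_rot"],-1))
for th in -np.arange(.2,1.7,.1): # path of post in tool axes relative to grip at -0.063
    print(round(th,2),(r.inv().apply(face(p,tabq(th,.04,.028))[0]-face(p,tabq(-.063,.04,.028))[0])/.5).round(4))
E
```

```text
[0.0462 0.0047 0.1879] [0.0463 0.0047 0.3119]
-0.2 [ 0.0013 -0.0109 -0.0007]
-0.3 [ 0.003  -0.0186 -0.0017]
-0.4 [ 0.0054 -0.0261 -0.0031]
-0.5 [ 0.0085 -0.0333 -0.0048]
-0.6 [ 0.0121 -0.0401 -0.0069]
-0.7 [ 0.0163 -0.0464 -0.0093]
-0.8 [ 0.0211 -0.0523 -0.0121]
-0.9 [ 0.0263 -0.0575 -0.0151]
-1.0 [ 0.0319 -0.0622 -0.0183]
-1.1 [ 0.0379 -0.0661 -0.0218]
-1.2 [ 0.0443 -0.0694 -0.0255]
-1.3 [ 0.0509 -0.0719 -0.0293]
-1.4 [ 0.0576 -0.0736 -0.0332]
-1.5 [ 0.0645 -0.0745 -0.0371]
-1.6 [ 0.0714 -0.0747 -0.0411]
```

Call:
step_arm(moves=[0.046,0.005,0.1,0,-1,0.046,0.005,0.19,0,-1,0.046,0.005,0.24,0,-1,0.046,0.005,0.28,0,-1,0.046,0.005,0.312,0,-1])

```text
clock: 3.15
position: [0.5549, 0.22, 0.1374]
ee_rot: [0.001, 0.998, -0.066, -0.001]
contact_force: [0.3, 0.2, -0.1]
width: 0.0855
```

Call:
step_arm(moves=[0,0,0,0,0.4,0,0,0,0,0.8,0,0,0,0,1,0,0,0,0,1,0,0,0,0,1], force=30)

```text
clock: 3.65
position: [0.5559, 0.2233, 0.1403]
ee_rot: [-0.001, 0.998, -0.066, 0.001]
contact_force: [-1.9, -0.1, 4.4]
width: 0.0129
```

Call:
step_arm(moves=[0,0,0,0,1,0,0,0,0,1,0,0,0,0,1])

```text
clock: 3.95
position: [0.5559, 0.2233, 0.1403]
ee_rot: [-0.0, 0.998, -0.066, 0.001]
contact_force: [-2.1, 1.6, 5.6]
width: 0.0126
```

The post is gripped at 12.6 mm. Next I'll swing the tab along the arc to the +y side.

Call:
step_arm(moves=[0.001,-0.011,-0.004,0,1,0.003,-0.019,-0.005,0,1,0.005,-0.026,-0.006,0,1,0.0085,-0.033,-0.008,0,1,0.012,-0.04,-0.01,0,1])

```text
clock: 4.45
position: [0.5585, 0.2391, 0.1409]
ee_rot: [0.004, 0.998, -0.066, -0.007]
contact_force: [-9.3, -3.8, -5.6]
width: 0.0128
```

Call:
step_arm(moves=[0.004,-0.0065,-0.002,0,1,0.009,-0.012,-0.005,0,1,0.014,-0.0175,-0.008,0,1,0.02,-0.022,-0.0115,0,1,0.026,-0.026,-0.015,0,1])

```text
clock: 4.95
position: [0.5738, 0.2533, 0.1486]
ee_rot: [0.001, 0.998, -0.066, -0.006]
contact_force: [-7.5, 1.9, -6.9]
width: 0.0127
```

Call:
step_arm(moves=[0.0065,-0.0035,-0.0035,0,1,0.013,-0.006,-0.0075,0,1,0.02,-0.0075,-0.0115,0,1,0.0265,-0.0085,-0.0155,0,1,0.0335,-0.009,-0.0195,0,1])

```text
clock: 5.45
position: [0.5927, 0.2587, 0.159]
ee_rot: [-0.002, 0.998, -0.066, -0.004]
contact_force: [-4.7, 8.0, -5.4]
width: 0.0124
```

```bash
python3 - <<'E'
from h import *; from rig import manip,get_image
st=manip.get_state(); p=np.load("fit.npz")["p"]
print(st["position"],st["contact_force"],st["width"],face(p,tabq(-1.5,.04,.028)),face(p,tabq(-1.6,.04,.028)))
E
```

```text
[0.59265987 0.25865532 0.15901916] [-4.65735439  8.00068916 -5.42635257] 0.012390589189321826 [[0.59645154 0.25774563 0.15316547]] [[0.59989468 0.25737619 0.1551642 ]]
```

Call:
step_arm(moves=[0.008,0,-0.005,0,1,0.008,0,-0.005,0,1,0.008,0,-0.005,0,0,0.008,0,-0.005,0,0,0.008,0,-0.005,0,0])

```text
clock: 5.95
position: [0.6003, 0.2543, 0.1639]
ee_rot: [0.0, 0.998, -0.066, 0.0]
contact_force: [-0.6, 1.4, 0.1]
width: 0.0429
```

Call:
step_arm(moves=[0,0,-0.04,0,0,0,0,-0.1,0,0,0,0,-0.2,0,-1,-0.1,0.06,-0.24,0,-1,-0.13,0.06,-0.24,0,-1])

```text
clock: 6.45
position: [0.5316, 0.2322, 0.2877]
ee_rot: [-0.0, 0.998, -0.067, 0.003]
contact_force: [0.2, 0.8, 0.0]
width: 0.0834
```

```bash
python3 - <<'E'
from h import *; import pickle
st,g=wrist("w2"); p=np.load("fit.npz")["p"]
im=g["frame"]
pts=dict(a=[.057,.077,0],b=[.057,-.077,0],c=[-.057,-.077,0],d=[-.057,.077,0],piv=tabq(0,0,.01),post=tabq(-1.5,.04,.038),hL=[0,.035,.037],hR=[0,-.035,.037])
x0,y0,w,h=200,50,240,190
v=cv2.resize(im[y0:y0+h,x0:x0+w],None,fx=3,fy=3,interpolation=cv2.INTER_CUBIC)
for n,q in pts.items():
    u=proj(g,face(p,q))[0]; print(n,u.round(1)); m=(u-[x0,y0])*3; cv2.drawMarker(v,(int(m[0]),int(m[1])),(0,0,255),0,12,1)
cv2.imwrite("pics/w2.png",v); pickle.dump(g,open("w2.pkl","wb")); print(st["position"],st["contact_force"],st["clock"])
E
```

```text
a [247. 129.]
b [399.4 128.6]
c [381.2 202.7]
d [263.2 203. ]
piv [323.6 111.2]
post [277.8 131.9]
hL [290.4 194.1]
hR [355.7 193.9]
[0.5316003  0.2321551  0.28769578] [0.19662631 0.8218136  0.04254684] 6.45
```

View pics/w2.png

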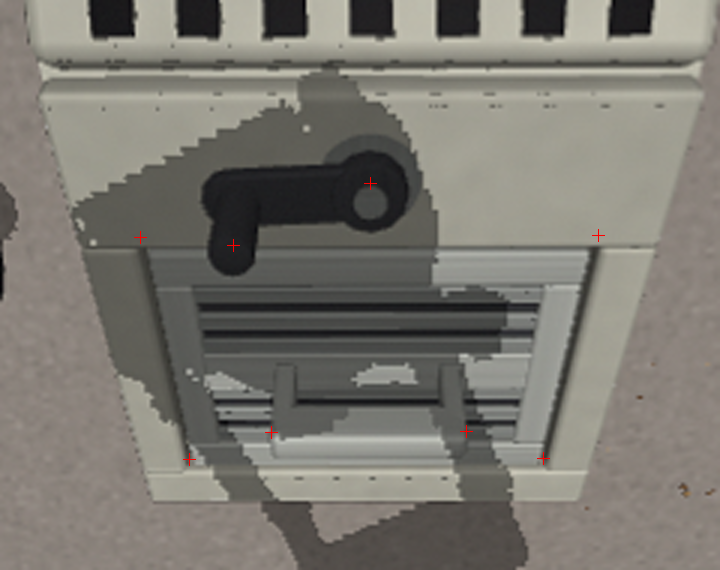

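The tab now lies aside at about -1.5 rad, and the filter is still seated. The handle bar appears at crop (272–466, 446), about 4–5 px nearer the front than the model. I'll refit with all three views.

```bash
python3 - <<'E'
import pickle;from h import *; from rig import manip
d=pickle.load(open("d0.pkl","rb"));g=pickle.load(open("w2.pkl","rb"))
Q=np.array([[.057,.077,0],[.057,-.077,0],[-.057,-.077,0],[-.057,.077,0]])
T=np.array([[193.5,176.8],[260.5,185.5],[258.8,230.5],[195,221.3]])
S=np.array([[189,253],[264.4,224.6],[294,270],[217.6,307.4]])
W=np.array([[249.3,132.3],[400,132.3],[382.3,206.7],[261.3,206]])
f=lambda p:np.r_[(proj(d["top"],face(p,Q))-T).ravel(),(proj(d["scene"],face(p,Q))-S).ravel(),(proj(g,face(p,Q))-W).ravel()]
p=least_squares(f,[.5,.25,0,.09]);print(p.x.round(4),p.fun.round(1));p=p.x
pw=least_squares(lambda p:(proj(g,face(p,Q))-W).ravel(),p);print("wrist only",pw.x.round(4),pw.fun.round(1))
for k in (p,pw.x): print("barends",proj(g,face(k,[[0,.035,.037],[0,-.035,.037]])).round(1),"obs (290.7,198.7),(355.3,198.7)", face(k,[0,0,.028]))
print("tab",least_squares(lambda t:(proj(g,face(pw.x,tabq(t[0],.04,.038)))-[277.7,137.5]).ravel(),[-1.5]).x)
np.savez("fit2.npz",p=p,pw=pw.x)
H=face(p,[0,0,.028])[0];st=manip.get_state();print(H,shift(st,H),st["ee_rot"])
E
```

```text
[ 0.5335  0.2256 -0.1373  0.091 ] [-0.5  0.4 -0.4  1.  -1.1  0.5 -0.9  0.6  0.6 -0.6  1.4 -1.2  1.8  0.6
  1.   0.2 -2.1 -0.8  0.2 -0.2 -0.9 -1.1  1.6 -0.8]
wrist only [ 0.5327  0.2252 -0.1402  0.0909] [-1.5 -0.2  0.7  0.8 -0.8 -0.4  1.8 -0.4]
barends [[290.4 197. ]
 [355.9 197.2]] obs (290.7,198.7),(355.3,198.7) [[0.51963929 0.22746967 0.11523014]]
barends [[290.7 197.6]
 [356.2 198. ]] obs (290.7,198.7),(355.3,198.7) [[0.5188033  0.22720398 0.11516169]]
tab [-1.46884462]
[0.51963929 0.22746967 0.11523014] [-0.0132  0.0115  0.3444] [-2.49815470e-06  9.97817761e-01 -6.60281395e-02 -2.11871080e-05]
```

Call:
step_arm(moves=[-0.015,0.0115,0.1,0,-1,-0.015,0.0115,0.19,0,-1,-0.015,0.0115,0.25,0,-1,-0.015,0.0115,0.3,0,-1,-0.015,0.0115,0.32,0,-1])

```text
clock: 7.0
position: [0.522, 0.2279, 0.1214]
ee_rot: [0.001, 0.998, -0.066, -0.002]
contact_force: [-0.5, 0.6, -0.3]
width: 0.0851
```

Call:
step_arm(moves=[0,0,0.01,0,-1,0,0,0.02,0,-1,0,0,0.03,0,-1,0,0,0.04,0,-1,0,0,0.044,0,-1])

```text
clock: 7.5
position: [0.5236, 0.2288, 0.1021]
ee_rot: [-0.0, 0.998, -0.066, 0.0]
contact_force: [-0.1, 0.1, -0.2]
width: 0.0855
```

```bash
python3 - <<'E'
from h import *
st,g=wrist("w3"); p=np.load("fit2.npz")["p"]
print(st["position"],st["contact_force"],st["clock"],st["width"],face(p,[0,0,.028]))
v=cv2.resize(g["frame"][120:400,140:500],None,fx=2,fy=2); cv2.imwrite("pics/w3.png",v)
E
```

```text
[0.52355656 0.22881178 0.10206419] [-0.07788738  0.1089456  -0.16517074] 7.5 0.08545879076731308 [[0.51963929 0.22746967 0.11523014]]
```

View pics/w3.png

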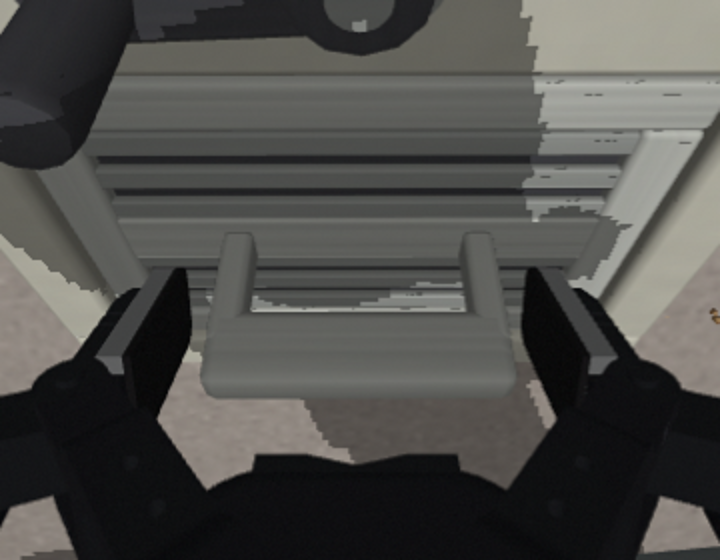

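The bar sits centred between the pads (crop columns 190, 357 and 523). The TCP is about 4 mm too far back in x, so I'll nudge it and close.

Call:
step_arm(moves=[-0.008,-0.002,-0.002,0,-1,-0.008,-0.002,-0.002,0,-1,-0.008,-0.002,-0.002,0,0,-0.008,-0.002,-0.002,0,0.5,-0.008,-0.002,-0.002,0,1], force=40)

```text
clock: 8.05
position: [0.5196, 0.2303, 0.1036]
ee_rot: [0.0, 0.998, -0.066, 0.0]
contact_force: [-2.0, -1.5, 5.2]
width: 0.0689
```

Call:
step_arm(moves=[0,0,0,0,1,0,0,0,0,1,0,0,0,0,1,0,0,0,0,1])

```text
clock: 8.45
position: [0.5196, 0.2303, 0.1036]
ee_rot: [0.0, 0.998, -0.066, 0.0]
contact_force: [-2.6, -1.3, 5.6]
width: 0.0689
```

Gripped at 69 mm. I'll draw it out along the face normal, slowly.

Call:
step_arm(moves=[-0.006,0,-0.01,0,1,-0.012,0,-0.021,0,1,-0.018,0,-0.031,0,1,-0.025,0,-0.043,0,1,-0.032,0,-0.055,0,1])

```text
clock: 8.95
position: [0.5033, 0.2325, 0.1309]
ee_rot: [0.0, 0.998, -0.066, -0.0]
contact_force: [-0.6, 0.6, -2.8]
width: 0.0692
```

Call:
step_arm(moves=[-0.008,0,-0.014,0,1,-0.02,0,-0.035,0,1,-0.03,0,-0.06,0,1,-0.03,0,-0.1,0,1,-0.03,0,-0.14,0,1])

```text
clock: 9.45
position: [0.4883, 0.2344, 0.202]
ee_rot: [0.0, 0.998, -0.066, 0.0]
contact_force: [0.3, 0.4, -3.2]
width: 0.0695
```

Call:
step_arm(moves=[0,0,-0.08,0,1,0,0,-0.16,0,1,0,0,-0.16,0,1])

```text
clock: 9.75
position: [0.4917, 0.2355, 0.2878]
ee_rot: [-0.003, 0.998, -0.066, 0.006]
contact_force: [-0.1, 0.6, -2.5]
width: 0.069
```

```bash
python3 - <<'E'
from rig import manip,get_image
import cv2,numpy as np
st=manip.get_state();print(st["position"],st["contact_force"],st["clock"],st["width"])
cv2.imwrite("pics/s4.png",get_image("scene")["frame"])
E
```

```text
[0.49172147 0.23553139 0.28775458] [-0.08503933  0.63706088 -2.47725539] 9.75 0.06898664113421549
```

View pics/s4.png

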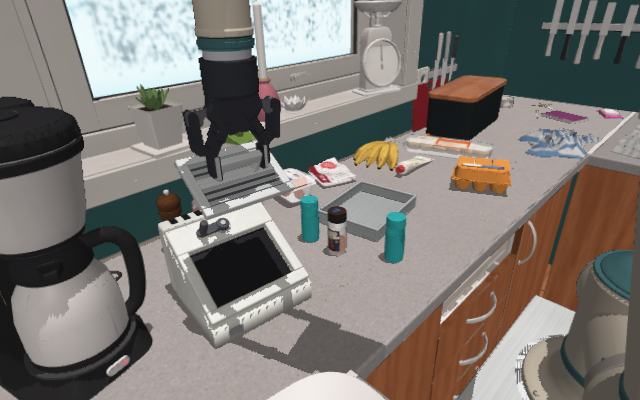

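The filter is out and held, still tilted about 30°. I'll carry it high over the jar, at z 0.29, turning it to the tray's yaw.

Call:
step_arm(moves=[0,0,0,-0.03,1,0,0,0,-0.06,1,0,0,0,-0.091,1,0,0,0,-0.091,1])

```text
clock: 10.2
position: [0.4877, 0.2341, 0.2792]
ee_rot: [0.0, 0.997, 0.077, -0.002]
contact_force: [-1.0, 0.2, -2.3]
width: 0.0694
```

Call:
step_arm(moves=[0,0.06,0,0,1,-0.003,0.14,0,0,1,-0.005,0.22,0,0,1,-0.007,0.3,0,0,1,-0.009,0.38,0,0,1])

```text
clock: 10.7
position: [0.5129, 0.0446, 0.2797]
ee_rot: [-0.0, 0.997, 0.076, -0.001]
contact_force: [0.5, -0.4, -2.3]
width: 0.0692
```

Call:
step_arm(moves=[-0.003,0.08,0,0,1,-0.005,0.16,0,0,1,-0.007,0.24,0,0,1,-0.008,0.32,0,0,1,-0.009,0.4,0,0,1])

```text
clock: 11.2
position: [0.5392, -0.1537, 0.2797]
ee_rot: [-0.0, 0.997, 0.076, -0.001]
contact_force: [0.2, -0.3, -2.1]
width: 0.0692
```

```bash
python3 - <<'E'
from h import *; from rig import manip,get_image
st=manip.get_state();print(st["position"],st["ee_rot"],st["contact_force"],st["clock"],st["width"])
q=st["ee_rot"];print("yaw",2*np.arctan2(q[2],q[1]),shift(st,[.549,-.195,.15]))
a=get_image("scene")["frame"]
g=wrist("w5")[1]["frame"]
cv2.imwrite("pics/s5.png",np.vstack([a[40:340,120:520],g[60:360,120:520]]))
E
```

```text
[ 0.53915419 -0.15370041  0.27966236] [-4.20115592e-04  9.97133738e-01  7.56538830e-02 -7.88795958e-04] [ 0.1915127  -0.2657424  -2.10507098] 11.2 0.06920110676681086
yaw 0.15145253483163457 [0.0074 0.0849 0.2592]
```

View pics/s5.png

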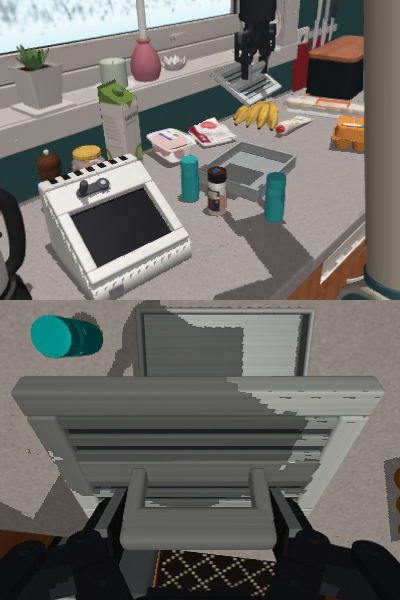

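Still held at about 30° tilt, and the jar is standing. I'll line up over the tray and lower to just above first contact.

Call:
step_arm(moves=[0.0075,0.085,0.04,0,1,0.0075,0.085,0.1,0,1,0.0075,0.085,0.18,0,1,0.0075,0.085,0.24,0,1,0.0075,0.085,0.26,0,1])

```text
clock: 11.8
position: [0.5471, -0.1919, 0.1464]
ee_rot: [-0.002, 0.997, 0.076, -0.004]
contact_force: [-0.5, 0.0, -2.1]
width: 0.0691
```

Call:
step_arm(moves=[0,0,0.05,0,1,0,0,0.1,0,1,0,0,0.13,0,1,0,0,0.16,0,1,0,0,0.16,0,1])

```text
clock: 12.3
position: [0.5491, -0.1928, 0.0693]
ee_rot: [-0.001, 0.997, 0.077, -0.002]
contact_force: [-0.9, -0.4, -2.9]
width: 0.0692
```

```bash
python3 - <<'E'
from h import *; from rig import manip,get_image
st=manip.get_state();print(st["position"],st["contact_force"],st["clock"],st["width"])
print(shift(st,[.577,-.191,.0355]))
a=get_image("scene")["frame"];cv2.imwrite("pics/s6.png",cv2.resize(a[130:270,270:450],None,fx=4,fy=4))
E
```

```text
[ 0.54908958 -0.19284067  0.06932973] [-0.91541712 -0.42850581 -2.93158667] 12.3 0.0691528458354744
[0.0559 0.005  0.0675]
```

View pics/s6.png

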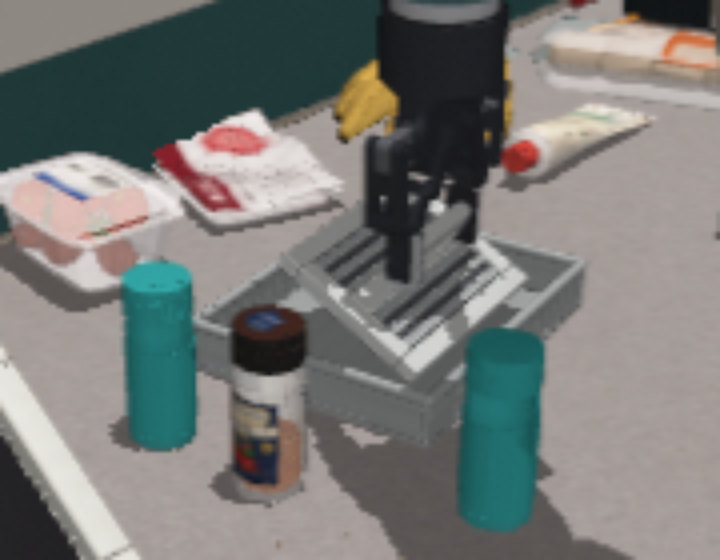

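The filter is inside the tray walls with its front edge just above the floor. I'll touch down and then roll it flat about that edge with a lighter grip.

Call:
step_arm(moves=[0,0,0.008,0,1,0,0,0.016,0,1,0,0,0.022,0,1,0,0,0.026,0,1,0,0,0.026,0,1], force=25)

```text
clock: 12.85
position: [0.5499, -0.1937, 0.0574]
ee_rot: [-0.0, 0.997, 0.077, -0.0]
contact_force: [-0.5, -0.4, -2.8]
width: 0.0693
```

Call:
step_arm(moves=[0.006,0,0.003,0,1,0.012,0,0.006,0,1,0.018,0,0.01,0,1,0.024,0,0.014,0,1,0.03,0,0.018,0,1])

```text
clock: 13.35
position: [0.5651, -0.1916, 0.0498]
ee_rot: [0.0, 0.997, 0.077, -0.0]
contact_force: [-1.3, 0.9, 6.9]
width: 0.0696
```

Call:
step_arm(moves=[0.005,0,0.005,0,1,0.01,0,0.01,0,1,0.015,0,0.015,0,1,0.02,0,0.02,0,1,0.022,0,0.025,0,1])

```text
clock: 13.85
position: [0.5786, -0.1896, 0.0384]
ee_rot: [0.0, 0.997, 0.077, 0.003]
contact_force: [2.5, 3.7, 9.7]
width: 0.0694
```

Call:
step_arm(moves=[0.001,0,0.002,0,1,0.002,0,0.004,0,1,0.002,0,0.004,0,1])

```text
clock: 14.15
position: [0.5802, -0.1894, 0.0366]
ee_rot: [0.001, 0.997, 0.077, 0.003]
contact_force: [3.0, 3.5, 9.0]
width: 0.0694
```

Call:
step_arm(moves=[0,0,0.002,0,1,0,0,0.004,0,1,0,0,0.004,0,1])

```text
clock: 14.45
position: [0.5813, -0.1894, 0.0351]
ee_rot: [0.001, 0.997, 0.076, 0.005]
contact_force: [5.1, 4.4, 9.4]
width: 0.069
```

Call:
step_arm(moves=[0,0,0.002,0,1,0,0,0.004,0,1,0,0,0.004,0,1])

```text
clock: 14.75
position: [0.5822, -0.1894, 0.0335]
ee_rot: [0.001, 0.997, 0.076, 0.006]
contact_force: [5.1, 4.7, 10.8]
width: 0.069
```

Call:
step_arm(moves=[0,0,0.002,0,1,0,0,0.004,0,1,0,0,0.004,0,1])

```text
clock: 15.05
position: [0.583, -0.1897, 0.0319]
ee_rot: [0.001, 0.997, 0.076, 0.006]
contact_force: [5.8, 4.9, 11.9]
width: 0.0696
```

It's well down and still held. I'll release and rise.

Call:
step_arm(moves=[0,0,0,0,0.5,0,0,0,0,-1,0,0,0,0,-1,0,0,0,0,-1,0,0,0,0,-1])

```text
clock: 15.55
position: [0.5763, -0.1896, 0.0276]
ee_rot: [-0.0, 0.997, 0.077, -0.0]
contact_force: [-0.4, 0.2, -0.0]
width: 0.0854
```

Call:
step_arm(moves=[0,0,-0.03,0,-1,0,0,-0.08,0,-1,0,0,-0.16,0,-1,0,0,-0.25,0,-1,-0.1,0,-0.34,0,-1])

```text
clock: 16.05
position: [0.544, -0.1962, 0.1889]
ee_rot: [0.001, 0.997, 0.078, 0.003]
contact_force: [-0.7, -0.6, 0.3]
width: 0.0857
```

Call:
step_arm(moves=[-0.1,0,-0.05,0,-1,-0.2,0,-0.05,0,-1,-0.2,0,-0.05,0,-1])

```text
clock: 16.35
position: [0.4359, -0.2102, 0.212]
ee_rot: [-0.0, 0.997, 0.076, -0.002]
contact_force: [0.8, -0.3, -0.5]
width: 0.0857
```

```bash
python3 - <<'E'
from h import *; from rig import manip,get_image
st,g=wrist("w7");print(st["position"],st["contact_force"],st["clock"],st["width"])
a=get_image("scene")["frame"]; t=get_image("top")["frame"]
L=cv2.resize(a[130:280,150:450],(800,400),interpolation=cv2.INTER_CUBIC)
B=np.hstack([cv2.resize(t[130:250,300:470],(283,200)),cv2.resize(g["frame"],(320,200)),np.zeros((200,197,3),np.uint8)])
cv2.imwrite("pics/f7.png",np.vstack([L,B])); 
E
```

```text
[ 0.43588887 -0.2101596   0.21201187] [ 0.78127524 -0.34530081 -0.54587943] 16.35 0.08574475187802098
```

View pics/f7.png

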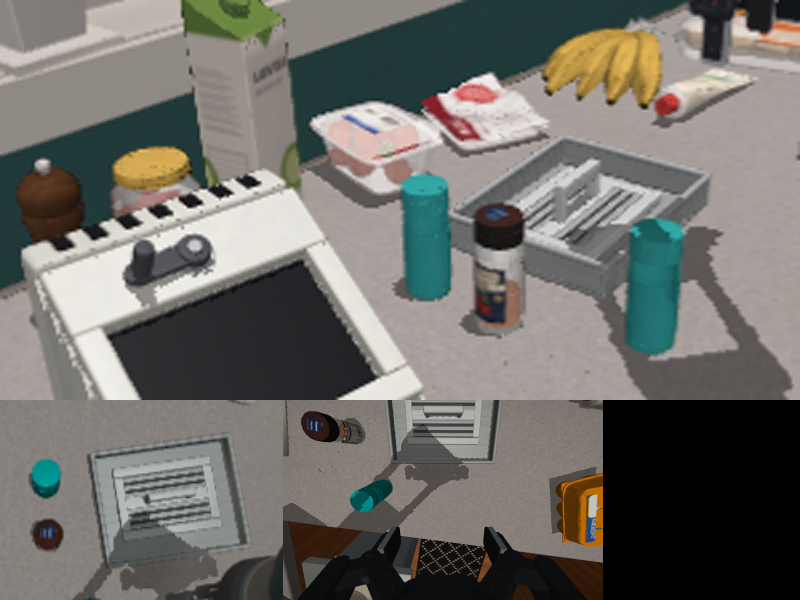

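The last picture shows the filter flat and centred in the tray with its handle up. The tab is aside, the jar is upright and the gripper is clear of everything.

```bash
python3 -c "
from rig import job;print(job.sign_off())"
```

```text
the job is handed in; nothing more can be done
None
```

The grease filter is lying flat in the washing tray, handle up, and the job was handed in at about 16.5 s of the 50 s allowed. The sign-off reports no verdict, so what follows rests on my own checks.

- **Tab:** I gripped the post and swung it to the cleaner's left. It measured about -1.47 rad in the wrist view, and the filter was still seated.
- **Filter:** I lifted it by the ends of its handle bar, drew it out along the face normal and carried it over the jar. I then rolled it flat in the tray, still gripped, and released it.
- **Last checks:** The final pictures show the filter flat and within a few mm of the tray's centre, the tab aside and the jar upright in place. The gripper is clear and the residual force is about 1 N, which is sensor noise.
- **Disagreements:** My first fit of the cleaner was 3–5 mm off in the wrist view, which I corrected by refitting. While pressing the filter flat the arm went about 4 mm lower than I had calculated, at under 15 N. The final level was judged by eye, not measured.

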